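# Lay the bench block into the corner of the bench hook

## Task

The steel bench block stands on edge on the rubber-faced bench hook. Without picking it up, push it over with the fingers so that it lies flat on the rubber, then slide it until it lies flush in the corner between the far fence and the left fence. Leave every other thing on the desk where it stands.

Things in the scene. Friction and masses are not known exactly. Their poses are not given: they have to be found in the camera images.
- block_center (a point): Centre of the loose bright steel bench block, 63 x 63 x 20 mm, 0.5 to 0.8 kg. Its z is normal to the large faces. At the start it stands on one 20 mm wide edge, 63 mm tall, z level and pointing roughly at the robot, away from the far fence. A level push of 1 to 4 N near its top, on the near face toward the far fence, topples it; sliding it flat takes 3 to 11 N.
- bench_block: The same block; origin at the centre of the large face that looks toward the far fence at the start (the centre of the block is 10 mm along its z), x and y along the 63 mm sides.
- bench_hook: Bench hook fixed to the desk, plywood, 170 mm (its x, away from the robot) by 150 mm (its y, leftward), turned up to 0.3 rad. Origin: centre of the underside. Black rubber face 12 mm above the desk, from x = -0.083 to 0.071 and y = -0.073 to 0.061; there the inner faces of the dark wooden far (+x) and left (+y) fences stand, 14 mm thick, 14 mm above the rubber.
- hook_corner (a point): Inner corner of the bench hook, where the inner faces of the two fences meet the rubber (12 mm above the desk); axes as the bench hook's. The block lying home in the corner has its centre 31.5 mm from it along -x, 31.5 mm along -y and 10 mm up.
- flux: Loose brown dropper bottle, 33 mm wide, 102 mm tall, upright; origin at the centre of its underside. To be left alone.
- spool: Loose white spool, 60 mm wide, 32 mm high; origin at the centre of its underside. To be left alone.
- peg: Loose wooden ring peg, 24 mm wide, 56 mm tall, upright; origin at the centre of its underside. To be left alone.
- tin: Loose brass-coloured round tin, 60 mm wide, 27 mm high; origin at the centre of its underside. To be left alone.
- pliers: Loose flat-nose pliers with black handles lying on the desk, 49 x 149 x 12 mm; origin under the middle. To be left alone.
- setter: Loose black setting block with a blue pad, 42 x 75 x 30 mm; origin at the centre of its underside. To be left alone.

How it is judged:
On the way, in this order (a step that is already met when the one before it is completed fails the run):
1. the block has been toppled and lies flat on the rubber ((angle between block_center's own z axis and vertical below 0.1 rad or angle between block_center's own z axis and vertical above 3.04 rad) and z of block_center in the frame of hook_corner below 0.014 m), for 0.1 s.
2. the flat block is flush against both fences (x of block_center in the frame of hook_corner above -0.036 m and y of block_center in the frame of hook_corner above -0.036 m), for 0.1 s.
At the end, for the whole second after the job is handed in: The block lies flat on the rubber (within 0.06 rad), at rest, within 4.5 mm of both fences and square to them within 0.07 rad (all of step 2 and (angle between block_center's own z axis and vertical below 0.06 rad or angle between block_center's own z axis and vertical above 3.08 rad) and z of block_center in the frame of hook_corner below 0.013 m and (angle between the x axis of bench_block and the x axis of bench_hook, either way round below 0.07 rad or angle between the x axis of bench_block and the y axis of bench_hook, either way round below 0.07 rad) and linear speed of bench_block below 0.01 m/s); the robot touches nothing.
It fails at once if the block is lifted off the bench hook (z of block_center in the frame of hook_corner above 0.045 m or (z of block_center in the frame of hook_corner above 0.028 m and (angle between block_center's own z axis and vertical below 0.35 rad or angle between block_center's own z axis and vertical above 2.79 rad))).
It fails at once if another thing on the desk is shifted by more than 15 mm (distance of any of flux, spool, peg, pliers, tin, setter from where it was at the start of the episode above 0.015 m).
It also fails if it takes over 61 s, if anything falls off the work surface, if the arm or the gripper's body presses on something with over 40 N, if the wrist force passes 120 N, or if a joint passes its speed limit or range.

## Robot

A 6-joint arm with a two-finger parallel gripper is mounted at the origin on a cart in front of the work surface, level with it; the furniture and walls round the work are solid. World frame = base frame: x ahead of the robot, y to its left, z up, the work surface at z = 0. Lengths are in m, angles in rad, forces in N, time in s.
With the tool pointing down it reaches from about 0.275 to 0.825 m from the base axis. Payload 4.9 kg.
Tool frame: the origin (TCP) lies midway between the tips of the shut fingers; the grasp point (between the pads) lies 19 mm behind it (bot.grip_depth is the distance from the TCP to the grasp point, in m); z points along the fingers, y is the line along which they close (so a half turn about z gives the same grasp; the last joint's range is limited). The gripper opens to 85 mm and grips with 20 to 120 N. Pads are 22 mm wide; open, the fingers measure 114 mm over their backs; the gripper's body (76 mm by 85 mm) begins 54 mm behind the grasp point. The pads swing forward as they close: fully open they stand 13 mm farther back than shut.
Start: joints at [-1.322, 0.326, -0.193, 1.052, 0, 1.437], TCP at [0.205, -0.51, 0.198] pointing down, gripper open.
Joint ranges: [-2.65, 2.65], [-0.97, 1.79], [-1.3, 1.35], [-1.93, 2.1], [-1.47, 1.37], [-3.14, 3.14]. Speed limits (rad/s): [2.57, 2.57, 3.14, 3.14, 3.14, 3.14].

## Interface

Orientations are given as a unit quaternion [w, x, y, z].
In Python, from cell import bot gives the robot as it stands. Calls block until the motion is done:
- bot.move_pose(position, orientation): joint-space move of the TCP to a pose.
- bot.move_linear(position, speed=0.15, rotation=None, until_force=None): straight line of the TCP; rotation=None keeps the orientation; speed is the mean speed in m/s. With until_force (N) it stops when the force on the tool has changed by that much, and returns True; else False.
- bot.goto_joints(angles): joint-space move.
- bot.set_gripper(opening, grasp_force=None): opening from 0.0 (shut) to 1.0 (fully open); grasp_force is the grip in N (None keeps the last); returns when the fingers have stopped.
- bot.wait(seconds).
- bot.solve_ik(position, orientation): joint angles nearest the present ones, or None.
- bot.camera(name): name is "scene" or "top" or "wrist"; returns the picture (384x512x3 uint8, red, green, blue); there is no depth.
- bot.calibration(name): a dict with "mtx" (3x3 intrinsics, pixels), "extrinsics" (4x4, takes a point from world to camera coordinates); the wrist camera has in their place "hand_eye" (4x4, takes a point from camera to tool coordinates, whose origin is the TCP and whose axes are the flange's). Camera axes: x right, y down, z forward; pixel columns grow to the right and rows downward; lengths in m; the calibration is good to about 2 mm. A picture is of the moment at which its call begins: read the wrist's pose just before it. calibration takes no time and is no camera call.
A pose or a line that the arm cannot do raises bot.PlanningError and nothing moves.
- bot.close_job(): hands the job in; it is judged then, once.
Trained networks look in the newest picture that a camera, given by its name, has taken for a name from the list of things; names that differ only in an ending like _2 or _b are one class to them, and where a whole thing is asked for, a point or a joint stands for the part that bears it (a point fixed in the world has none). Each returns a list of dicts, best first, with "confidence" (0 to 1); they miss things now and then, are a little off and sometimes report something else, mostly with a low value. They report only what shows in the picture. A call takes as long as a camera call.
- bot.search_frame(camera, thing): "bbox" ([left, top, width, height] in pixels, round what is visible of it).
Readings, each from a call of its own:
- bot.read_clock(): time.
- bot.read_joint_positions(): joint angles.
- bot.read_joint_vel(): joint speeds.
- bot.read_joint_efforts(): joint torques, N m.
- bot.read_position(): TCP position.
- bot.read_tool_rot(): TCP orientation.
- bot.read_ft_force(): force on the tool from outside, world axes, zero at the start.
- bot.read_moment(): the same for the moment, N m.
- bot.read_gripper_width(): opening from 0.0 (shut) to 1.0 (fully open).
- bot.read_finger_force(): force on a finger pad.
Only numpy, scipy, OpenCV 4.12 (cv2) and the standard library are available. Lean on these libraries where they do the work, as an engineer would, in place of code of your own. Each camera call takes 0.05 s, during which the arm holds its last target. There are 200 camera calls.

## Working session

There is one attempt and no reset: what is moved stays moved. The work goes in short steps, each a Python script; the robot and the scene stay as the last script left them, time stands still between calls to the robot, and variables do not carry over. Pictures are saved under pics/ and viewed, at most 10 in all, crops included, and the job is handed in when it is done.

```bash
ls; mkdir -p pics
python3 - <<'E'
from cell import bot
import cv2
for c in ["scene","top"]:
    im=bot.camera(c); cv2.imwrite(f"pics/{c}0.png",cv2.resize(im[:,:,::-1],(768,576),interpolation=cv2.INTER_CUBIC))
    k=bot.calibration(c); print(c,k["mtx"].round(1).tolist(),k["extrinsics"].round(4).tolist())
    for t in ["bench_block","bench_hook","flux","spool","peg","tin","pliers","setter"]:
        print(t,[(d["bbox"],round(d["confidence"],2)) for d in bot.search_frame(c,t)[:2]])
print(bot.read_clock(),bot.read_tool_rot(),bot.calibration("wrist"))
E
```

```text
pics
scene [[473.6, 0.0, 255.1], [0.0, 473.6, 194.4], [0.0, 0.0, 1.0]] [[0.5823, -0.8126, -0.0224, -0.3145], [-0.4554, -0.3032, -0.8371, 0.3285], [0.6735, 0.4976, -0.5466, 0.4928], [0.0, 0.0, 0.0, 1.0]]
bench_block [([277.3, 251.3, 41.9, 48.3], 0.85)]
bench_hook [([237.8, 215.7, 123.0, 100.6], 0.63)]
flux [([229.9, 180.0, 20.5, 50.7], 0.64), ([239.3, 220.4, 119.8, 97.0], 0.29)]
spool [([237.2, 176.6, 23.6, 27.1], 0.62)]
peg [([170.5, 226.2, 5.9, 25.3], 0.48)]
tin [([378.9, 189.4, 34.5, 27.6], 0.68)]
pliers [([146.4, 195.9, 7.5, 43.7], 0.65)]
setter [([326.8, 176.3, 36.0, 21.1], 0.68)]
top [[372.2, 0.0, 260.9], [0.0, 372.2, 190.7], [0.0, 0.0, 1.0]] [[0.0044, -0.9995, 0.0297, 0.0047], [-0.9901, -0.0086, -0.1401, 0.6059], [0.1403, -0.0288, -0.9897, 0.8426], [0.0, 0.0, 0.0, 1.0]]
bench_block [([304.7, 249.5, 35.0, 10.4], 0.81), ([151.9, 209.5, 42.5, 56.0], 0.45)]
bench_hook [([273.7, 190.1, 71.8, 75.1], 0.69)]
flux [([234.4, 203.4, 13.3, 14.8], 0.49)]
spool []
peg [([213.6, 258.2, 13.7, 7.6], 0.41)]
tin [([322.2, 112.2, 23.2, 27.9], 0.71)]
pliers [([154.8, 211.8, 40.8, 55.5], 0.65)]
setter [([272.3, 116.7, 23.6, 21.6], 0.97)]
0.9 [ 1.38259401e-05  9.81736801e-01  1.90244192e-01 -3.91745353e-06] {'mtx': array([[324.74089194,   0.        , 260.7224784 ],
       [  0.        , 324.74089194, 192.52167702],
       [  0.        ,   0.        ,   1.        ]]), 'hand_eye': array([[ 5.11589313e-04, -9.58900382e-01, -2.83742483e-01,
         7.17962261e-02],
       [ 9.99999771e-01,  3.64695424e-04,  5.70526534e-04,
        -1.27700835e-03],
       [-4.43598526e-04, -2.83742709e-01,  9.58900348e-01,
        -1.76217285e-01],
       [ 0.00000000e+00,  0.00000000e+00,  0.00000000e+00,
         1.00000000e+00]])}
```

View pics/scene0.png

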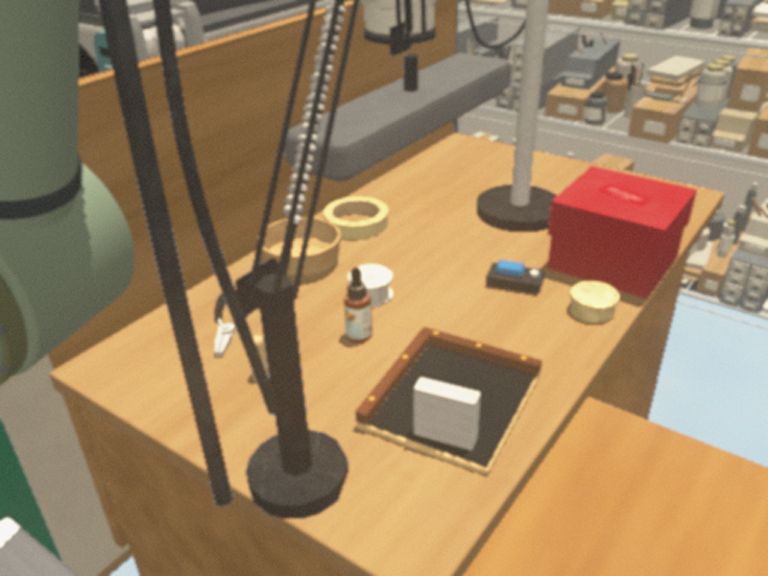

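View pics/top0.png

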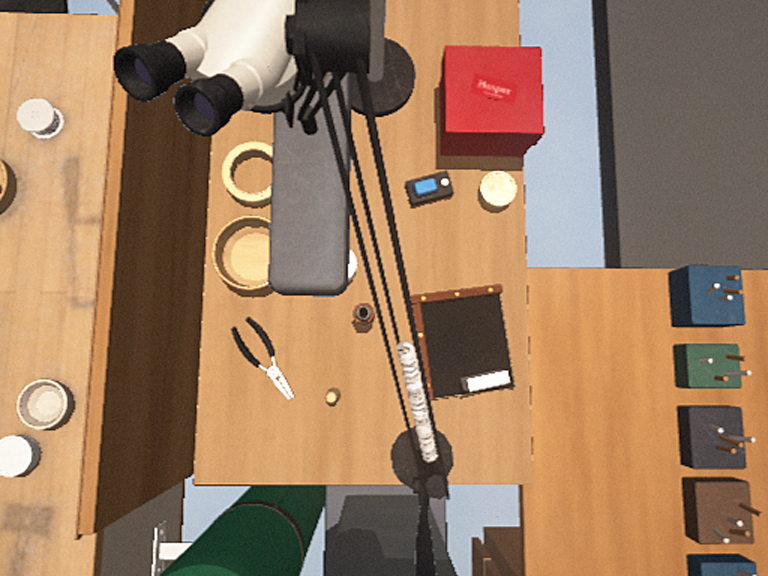

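```bash
cat > h.py <<'E'
from cell import bot
import numpy as np, cv2
def ray(c,p,s=1.0):
    k=bot.calibration(c);E=k["extrinsics"];R=E[:3,:3];C=-R.T@E[:3,3]
    d=R.T@np.linalg.inv(k["mtx"])@np.array([p[0]/s,p[1]/s,1.]);return C,d/np.linalg.norm(d)
def onz(c,p,z,s=1.0):
    C,d=ray(c,p,s);return C+d*(z-C[2])/d[2]
def tri(p1,p2,s=1.5):
    C1,d1=ray("scene",p1,s);C2,d2=ray("top",p2,s)
    A=np.stack([d1,-d2],1);t=np.linalg.lstsq(A,C2-C1,rcond=None)[0]
    a,b=C1+d1*t[0],C2+d2*t[1];return (a+b)/2,np.linalg.norm(a-b)
E
python3 - <<'E'
from h import *
np.set_printoptions(precision=3,suppress=True)
print(ray("scene",(0,0))[0],ray("top",(0,0))[0])
for n,p in dict(base=(420,455)).items(): print(n,onz("top",p,0,1.5),onz("scene",(297,470),0.0,1.5))
for n,p in dict(oTL=(411,294),oTR=(500,286),iTL=(422,301)).items(): print(n,onz("top",p,0.026,1.5))
for n,p in dict(BR=(513,387),BL=(432,398)).items(): print(n,onz("top",p,0.012,1.5))
for n,p in dict(TL=(429,331),TR=(541,363),L=(360,418)).items(): print(n,"sc",onz("scene",p,0.026,1.5))
for n,p in dict(R=(488,467)).items(): print(n,"sc",onz("scene",p,0.012,1.5))
# block top face, z=0.075
print("blk top",[onz("top",p,0.075,1.5) for p in [(462,381),(508,372),(511,383),(467,391)]])
print("post top", tri((270,280),(428,462)))
# epipolar: pts on spring in scene vs line in top; param top line by points
for a in [(430,460),(428,440),(418,400),(405,345),(395,300),(380,220),(365,140)]:
    C,d=ray("top",a,1.5)
    k=bot.calibration("scene");E=k["extrinsics"]
    out=[]
    for z in np.arange(0.0,0.7,0.1):
        X=C+d*(z-C[2])/d[2];q=E[:3,:3]@X+E[:3,3];u=k["mtx"]@q/q[2]*1.5
        out.append((round(z,1),u[:2].round(0).tolist(),X[:2].round(2).tolist()))
    print(a,out)
E
```

```text
[ 0.001 -0.401  0.537] [0.482 0.034 0.919]
base [ 0.34 -0.04  0.  ] [ 0.349 -0.031  0.   ]
oTL [ 0.595 -0.024  0.026]
oTR [ 0.61  -0.168  0.026]
iTL [ 0.584 -0.041  0.026]
BR [ 0.448 -0.189  0.012]
BL [ 0.43  -0.058  0.012]
TL sc [ 0.591 -0.033  0.026]
TR sc [ 0.61  -0.171  0.026]
L sc [ 0.423 -0.056  0.026]
R sc [ 0.45  -0.191  0.012]
blk top [array([ 0.459, -0.097,  0.075]), array([ 0.472, -0.166,  0.075]), array([ 0.456, -0.171,  0.075]), array([ 0.444, -0.104,  0.075])]
post top (array([ 0.36 , -0.027,  0.218]), np.float64(0.014689416545494664))
(430, 460) [(np.float64(0.0), [304.0, 492.0], [0.33, -0.06]), (np.float64(0.1), [299.0, 401.0], [0.35, -0.05]), (np.float64(0.2), [293.0, 298.0], [0.36, -0.04]), (np.float64(0.3), [286.0, 182.0], [0.38, -0.03]), (np.float64(0.4), [278.0, 49.0], [0.4, -0.02]), (np.float64(0.5), [269.0, -105.0], [0.41, -0.01]), (np.float64(0.6), [258.0, -286.0], [0.43, 0.0])]
(428, 440) [(np.float64(0.0), [322.0, 470.0], [0.36, -0.05]), (np.float64(0.1), [316.0, 383.0], [0.38, -0.04]), (np.float64(0.2), [309.0, 285.0], [0.39, -0.03]), (np.float64(0.3), [301
[... 1251 characters left out ...]
0) [(np.float64(0.0), [444.0, 285.0], [0.72, 0.03]), (np.float64(0.1), [434.0, 229.0], [0.7, 0.03]), (np.float64(0.2), [423.0, 163.0], [0.67, 0.03]), (np.float64(0.3), [411.0, 86.0], [0.65, 0.03]), (np.float64(0.4), [395.0, -8.0], [0.62, 0.03]), (np.float64(0.5), [376.0, -122.0], [0.59, 0.03]), (np.float64(0.6), [352.0, -266.0], [0.57, 0.03])]
(365, 140) [(np.float64(0.0), [477.0, 239.0], [0.87, 0.05]), (np.float64(0.1), [467.0, 190.0], [0.82, 0.05]), (np.float64(0.2), [456.0, 132.0], [0.78, 0.05]), (np.float64(0.3), [442.0, 63.0], [0.74, 0.05]), (np.float64(0.4), [426.0, -22.0], [0.7, 0.05]), (np.float64(0.5), [405.0, -127.0], [0.66, 0.04]), (np.float64(0.6), [379.0, -261.0], [0.61, 0.04])]
```

The scene picture shows the block standing on edge at (447,412) on the hook, whose far-left corner is at (429,331). The top picture shows the hook's outer corners at (411,294), (500,286), (513,387) and (432,398), and the block's top at (487,381). A lamp post stands at (420,455), between the robot and the hook's left side, so I'll come in from the right.

```bash
cat >> h.py <<'E'
def q(psi): return [0.,float(np.cos(psi/2)),float(np.sin(psi/2)),0.]
def hook2w(P,x,y): # P=(cx,cy,yaw)
    c,s=np.cos(P[2]),np.sin(P[2]);return np.array([P[0]+c*x-s*y,P[1]+s*x+c*y])
def wcam():
    R=cv2.Rodrigues(np.zeros(3))[0]
    from scipy.spatial.transform import Rotation as Ro
    w=bot.read_tool_rot();T=np.eye(4);T[:3,:3]=Ro.from_quat([w[1],w[2],w[3],w[0]]).as_matrix();T[:3,3]=bot.read_position()
    k=bot.calibration("wrist");return k["mtx"],T@k["hand_eye"]
def won(p,z,MK,s=1.0):
    M,H=MK;d=H[:3,:3]@np.linalg.inv(M)@np.array([p[0]/s,p[1]/s,1.]);C=H[:3,3];return C+d*(z-C[2])/d[2]
E
python3 - <<'E'
from h import *
np.set_printoptions(precision=3,suppress=True)
psi=0.14+np.pi
for p in [(0.40,-0.27,0.25),(0.43,-0.14,0.22)]:
    print(p,bot.solve_ik(p,q(psi)))
bot.move_pose((0.40,-0.27,0.25),q(psi))
print(bot.read_joint_positions(),bot.read_ft_force())
MK=wcam();im=bot.camera("wrist");cv2.imwrite("pics/w0.png",cv2.resize(im[:,:,::-1],(768,576),interpolation=cv2.INTER_CUBIC))
np.save("w0.npy",np.r_[MK[0].ravel(),MK[1].ravel()])
im=bot.camera("scene");cv2.imwrite("pics/s1.png",cv2.resize(im[:,:,::-1],(768,576)))
print(bot.read_clock(),bot.search_frame("wrist","bench_block"))
E
```

```text
(0.4, -0.27, 0.25) [-0.747  0.169 -0.265  1.137  0.    -0.887]
(0.43, -0.14, 0.22) [-0.478  0.129 -0.391  1.051  0.    -0.618]
[-0.747  0.169 -0.265  1.136 -0.    -0.887] [0.194 1.508 0.121]
3.0 [{'bbox': [332.9, 206.4, 62.5, 33.2], 'confidence': 0.74}]
```

View pics/w0.png

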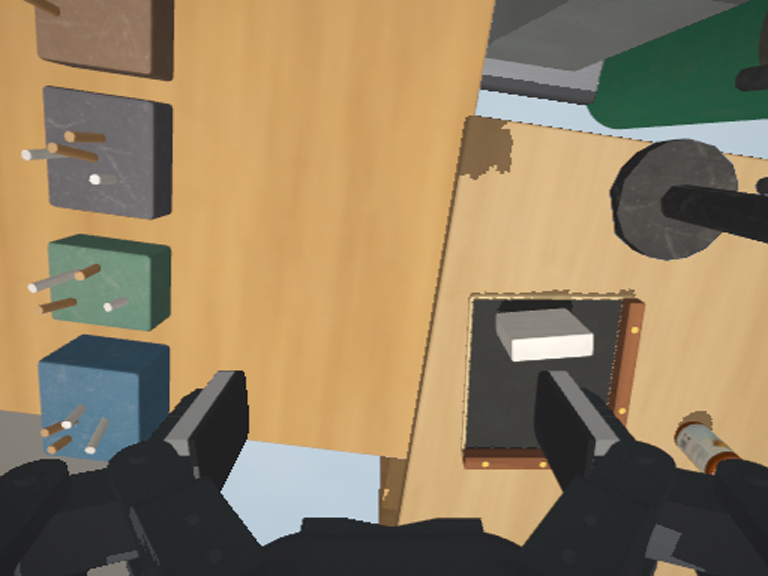

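View pics/s1.png

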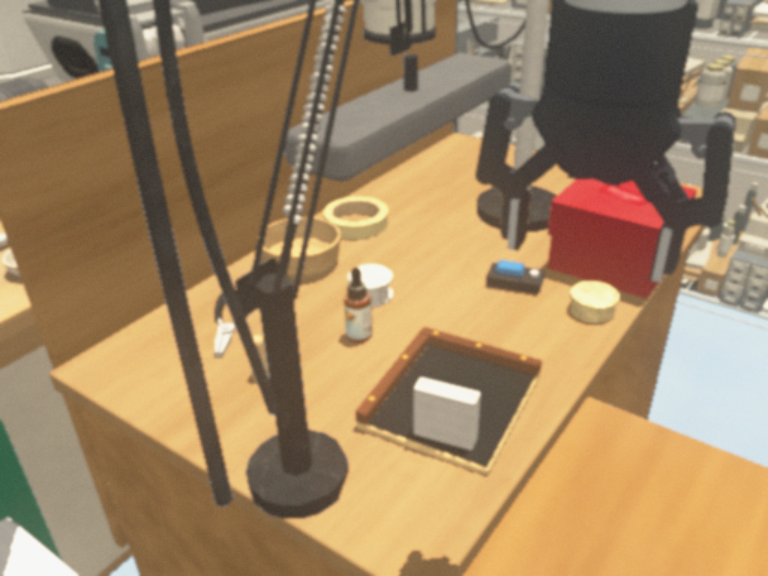

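The wrist picture shows the hook's inner corner near (610,448), the block's top near (548,347) and the lamp base at (672,200). The scene view still shows two rods at the left, and I'll locate them before going further.

Run:
```python
from h import *
from scipy.optimize import least_squares
np.set_printoptions(precision=3,suppress=True)
a=np.load("w0.npy");MK=(a[:9].reshape(3,3),a[9:].reshape(4,4))
def wr(p):
    d=MK[1][:3,:3]@np.linalg.inv(MK[0])@np.array([p[0]/1.5,p[1]/1.5,1]);return MK[1][:3,3],d/np.linalg.norm(d)
def tr(r1,r2):
    t=np.linalg.lstsq(np.stack([r1[1],-r2[1]],1),r2[0]-r1[0],rcond=None)[0];A,B=r1[0]+r1[1]*t[0],r2[0]+r2[1]*t[1];return (A+B)/2,np.linalg.norm(A-B)
for s in [(222,500),(275,410)]:
    for w in [(738,78),(758,186)]: print(s,w,tr(ray("scene",s,1.5),wr(w)))
print("posttop",tr(ray("scene",(270,280),1.5),ray("top",(428,470),1.5)))
# hook fit: top, scene, wrist
o=[(.085,.075),(.085,-.075),(-.085,-.075),(-.085,.075)]
K=lambda c:(bot.calibration(c)["mtx"],bot.calibration(c)["extrinsics"])
cams={"t":K("top"),"s":K("scene"),"w":(MK[0],np.linalg.inv(MK[1]))}
obs=[("t",.085,.075,.026,411,294),("t",.085,-.075,.026,500,286),("t",.071,.061,.026,423,302),("t",-.085,-.075,.012,513,387),
 ("s",.085,.075,.026,429,330),("s",.085,-.075,.026,541,363),("s",-.085,-.075,.012,488,466),
 ("w",.085,-.075,.026,462,468),("w",.071,-.073,.026,465,449),("w",.071,.061,.026,612,449),("w",-.085,-.075,.012,471,294),("w",-.085,.061,.026,626,299),("w",-.085,.075,.026,645,303)]
def res(P,raw=False):
    r=[]
    for c,x,y,z,u,v in obs:
        M,E=cams[c];X=np.r_[hook2w(P,x,y),z];k=M@(E[:3,:3]@X+E[:3,3]);r.append(k[:2]/k[2]*1.5-(u,v))
    return np.array(r) if raw else np.ravel(r)
f=least_squares(res,[.52,-.11,.14],loss="soft_l1");print("hook",f.x);print(res(f.x,True).round(1).tolist());np.save("P.npy",f.x)
# block top face corners from wrist(z .075)
for p in [(513,360),(593,355),(589,333),(508,340)]: 
    X=won(p,.075,MK,1.5);d=X[:2]-f.x[:2];c,s=np.cos(f.x[2]),np.sin(f.x[2]);print(X,"hook",c*d[0]+s*d[1],-s*d[0]+c*d[1])
```

```text
(222, 500) (738, 78) (array([ 0.249, -0.043,  0.058]), np.float64(0.004262813374284129))
(222, 500) (758, 186) (array([ 0.316,  0.068, -0.064]), np.float64(0.026778494797368782))
(275, 410) (738, 78) (array([ 0.271, -0.107,  0.172]), np.float64(0.01784742905884204))
(275, 410) (758, 186) (array([ 0.32 , -0.044,  0.109]), np.float64(0.00010129093267027787))
posttop (array([ 0.354, -0.029,  0.222]), np.float64(0.00804312012450411))
hook [ 0.519 -0.108  0.133]
[[-1.0, 1.5], [1.3, -1.8], [-3.3, 1.0], [2.7, 2.2], [-7.0, -2.9], [0.6, -1.5], [-1.4, 5.6], [-0.2, -0.4], [-0.4, 6.0], [-6.8, 6.9], [-2.1, 0.2], [3.0, 1.1], [0.2, -2.8]]
[ 0.475 -0.162  0.075] hook -0.050482929000981426 -0.048130966691197236
[ 0.462 -0.101  0.075] hook -0.055213405800195965 0.01417085099197816
[ 0.444 -0.109  0.075] hook -0.07363455239754751 0.008780301698017426
[ 0.459 -0.169  0.075] hook -0.0673558069678032 -0.053330832935847165
```

Run:
```python
from h import *
np.set_printoptions(precision=3,suppress=True)
P=np.load("P.npy");psi=P[2]+np.pi
for s in [(112,0),(140,130),(165,250),(195,390),(165,0),(190,180),(230,310)]:
    C,d=ray("scene",s,1.5);print(s,[C+d*(y-C[1])/d[1] for y in (-.045,-.1)])
bot.set_gripper(0.0)
f0=np.array(bot.read_ft_force())
a=hook2w(P,-.112,-.02)
bot.move_linear([*a,.2],rotation=q(psi)); print(bot.read_joint_positions(),bot.read_ft_force()-f0)
bot.move_linear([*a,.064]); print(bot.read_ft_force()-f0,bot.read_position())
b=hook2w(P,-.048,-.02)
bot.move_linear([*b,.064],speed=.05); print(bot.read_ft_force()-f0)
bot.wait(.3)
bot.move_linear([*hook2w(P,-.1,-.03),.2]) 
MK=wcam();im=bot.camera("wrist");cv2.imwrite("pics/w1.png",cv2.resize(im[:,:,::-1],(768,576),interpolation=cv2.INTER_CUBIC))
np.save("w1.npy",np.r_[MK[0].ravel(),MK[1].ravel()])
print(bot.read_clock(),bot.search_frame("wrist","bench_block"))
```

```text
(112, 0) [array([ 0.245, -0.045,  0.463]), array([ 0.207, -0.1  ,  0.474])]
(140, 130) [array([ 0.245, -0.045,  0.39 ]), array([ 0.207, -0.1  ,  0.413])]
(165, 250) [array([ 0.244, -0.045,  0.309]), array([ 0.206, -0.1  ,  0.344])]
(195, 390) [array([ 0.243, -0.045,  0.188]), array([ 0.206, -0.1  ,  0.242])]
(165, 0) [array([ 0.28 , -0.045,  0.457]), array([ 0.237, -0.1  ,  0.469])]
(190, 180) [array([ 0.274, -0.045,  0.347]), array([ 0.232, -0.1  ,  0.376])]
(230, 310) [array([ 0.289, -0.045,  0.235]), array([ 0.244, -0.1  ,  0.282])]
[-0.505  0.109 -0.466  0.995 -0.    -0.637] [ 0.615 -0.514  1.101]
[1.496 0.041 1.124] [ 0.411 -0.143  0.065]
[0.362 0.199 0.021]
8.85 [{'bbox': [238.6, 186.2, 64.9, 41.2], 'confidence': 0.72}]
```

View pics/w1.png

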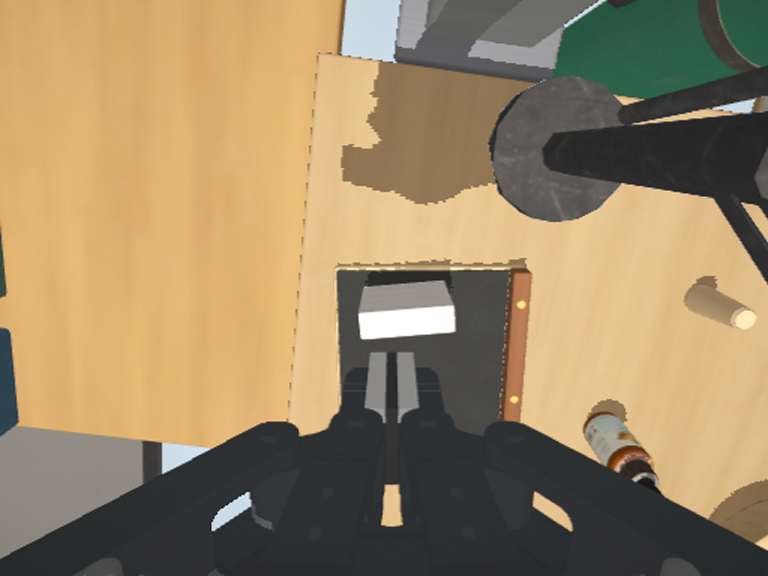

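Run:
```python
from h import *
np.set_printoptions(precision=3,suppress=True)
P=np.load("P.npy");a=np.load("w1.npy");MK=(a[:9].reshape(3,3),a[9:].reshape(4,4))
def inh(X):
    d=X[:2]-P[:2];c,s=np.cos(P[2]),np.sin(P[2]);return np.array([c*d[0]+s*d[1],-s*d[0]+c*d[1]])
for p in [(360,313),(453,304),(455,332),(360,338)]: print("top z75",inh(won(p,.075,MK,1.5)),"z32",inh(won(p,.032,MK,1.5)))
for p in [(363,287),(448,281)]: print("up edge z12",inh(won(p,.012,MK,1.5)),"z.032",inh(won(p,.032,MK,1.5)))
print("iTL?",[inh(won(p,z,MK,1.5)) for p,z in [((338,268),.012),((514,270),.026)]], bot.read_position())
im=bot.camera("scene");cv2.imwrite("pics/s2.png",cv2.resize(im[100:340,130:450,::-1],(800,600),interpolation=cv2.INTER_CUBIC))
```

```text
top z75 [-0.068 -0.049] z32 [-0.053 -0.052]
top z75 [-0.074  0.012] z32 [-0.06   0.017]
top z75 [-0.055  0.014] z32 [-0.038  0.02 ]
top z75 [-0.05  -0.049] z32 [-0.033 -0.052]
up edge z12 [-0.067 -0.05 ] z.032 [-0.073 -0.049]
up edge z12 [-0.072  0.016] z.032 [-0.078  0.013]
iTL? [array([-0.082, -0.069]), array([-0.084,  0.062])] [ 0.423 -0.15   0.199]
```

View pics/s2.png

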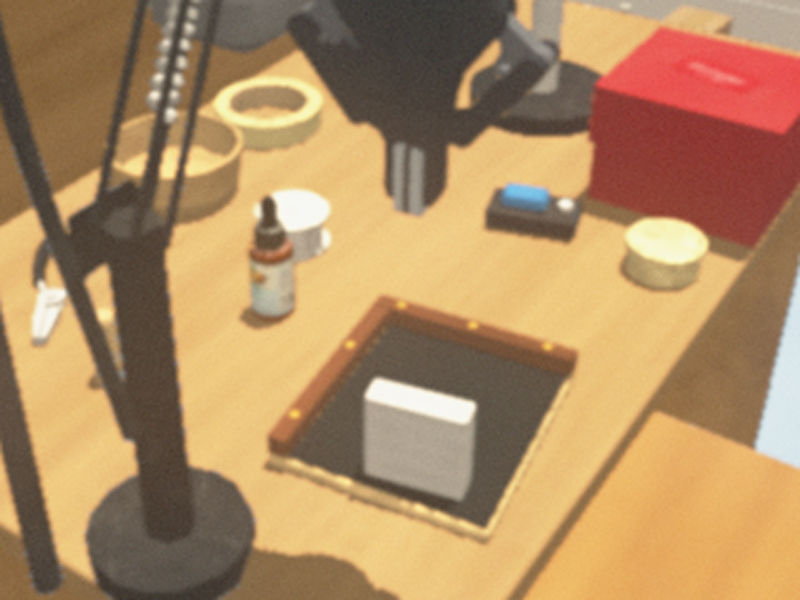

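The block still stands where it was: its top is at about x -0.062 in the hook frame and it's upright in the crop at (420,440). I'll repeat the push, going farther and lower and logging forces.

Run:
```python
from h import *
np.set_printoptions(precision=3,suppress=True)
P=np.load("P.npy");psi=P[2]+np.pi
def inh(X):
    d=np.array(X)[:2]-P[:2];c,s=np.cos(P[2]),np.sin(P[2]);return np.array([c*d[0]+s*d[1],-s*d[0]+c*d[1],X[2]])
print(bot.read_gripper_width())
bot.move_linear([*hook2w(P,-.112,-.018),.2])
bot.move_linear([*hook2w(P,-.112,-.018),.062]); print(inh(bot.read_position()),bot.read_ft_force())
for x in np.arange(-.10,-.029,.01):
    r=bot.move_linear([*hook2w(P,x,-.018),.062],speed=.05)
    print(round(x,3),inh(bot.read_position()),bot.read_ft_force())
    if x>-.055 and x<-.04: im=bot.camera("scene");cv2.imwrite("pics/s3.png",cv2.resize(im[100:340,130:450,::-1],(800,600),interpolation=cv2.INTER_CUBIC))
```

```text
-0.0022470014804729607
[-0.111 -0.018  0.063] [-0.265 -0.512  0.148]
-0.1 [-0.099 -0.018  0.062] [ 0.149 -0.105 -0.173]
-0.09 [-0.09  -0.018  0.062] [-0.68  -0.004 -0.701]
-0.08 [-0.08  -0.018  0.062] [-0.33   0.106 -0.491]
-0.07 [-0.07  -0.018  0.062] [-0.122 -1.038  0.121]
-0.06 [-0.06  -0.018  0.062] [-0.136 -0.238  0.347]
-0.05 [-0.05  -0.018  0.062] [-0.103 -1.628 -0.25 ]
-0.04 [-0.04  -0.018  0.062] [ 0.115  0.19  -0.223]
-0.03 [-0.03  -0.018  0.062] [-0.158  0.228 -0.351]
```

View pics/s3.png

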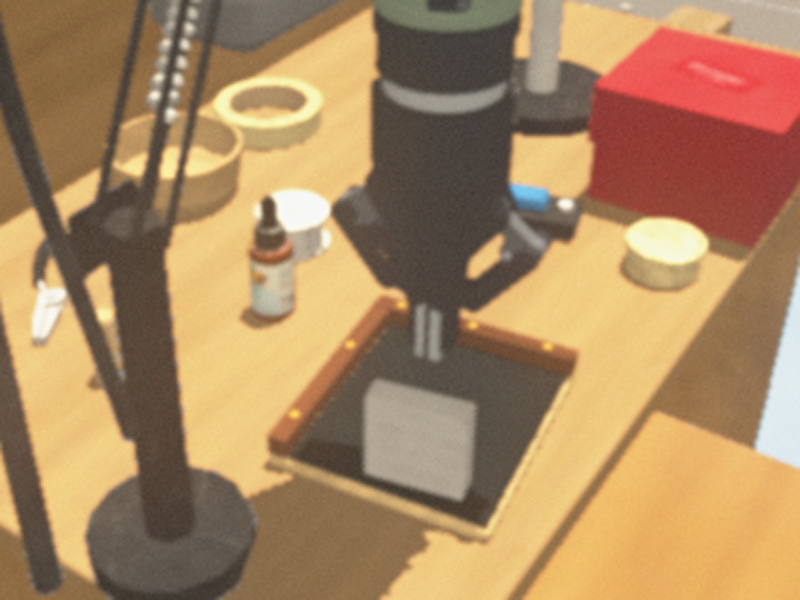

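Run:
```python
from h import *
np.set_printoptions(precision=3,suppress=True)
P=np.load("P.npy");k=bot.calibration("scene");E=k["extrinsics"]
def pr(x,y,z):
    X=np.r_[hook2w(P,x,y),z];u=k["mtx"]@(E[:3,:3]@X+E[:3,3]);u=u[:2]/u[2];return (u-[130,100])*2.5
print("tcp",pr(-.05,-.018,.062))
for z in (.062,.08,.1,.12,.14): print(z,pr(-.05,-.018,z))
print("block",[pr(x,y,z).round() for x,y,z in [(-.072,.012,.075),(-.072,-.05,.075),(-.052,.012,.075),(-.072,.012,.012),(-.072,-.05,.012)]])
print(bot.read_position(),bot.read_joint_positions())
im=bot.camera("wrist");cv2.imwrite("pics/w2.png",im[:,:,::-1])
im2=bot.camera("top");cv2.imwrite("pics/t2.png",im2[:,:,::-1])
cv2.imwrite("pics/wt2.png",np.hstack([cv2.resize(im[:,:,::-1],(440,330)),cv2.resize(im2[150:300,200:360,::-1],(352,330),interpolation=cv2.INTER_CUBIC)]))
```

```text
tcp [422.52  405.751]
0.062 [422.52  405.751]
0.08 [423.381 382.68 ]
0.1 [424.365 356.274]
0.12 [425.382 329.018]
0.14 [426.431 300.87 ]
block [array([361., 396.]), array([459., 428.]), array([376., 377.]), array([361., 474.]), array([455., 507.])]
[ 0.492 -0.129  0.062] [-0.403  0.388 -0.488  0.694 -0.    -0.535]
```

View pics/wt2.png

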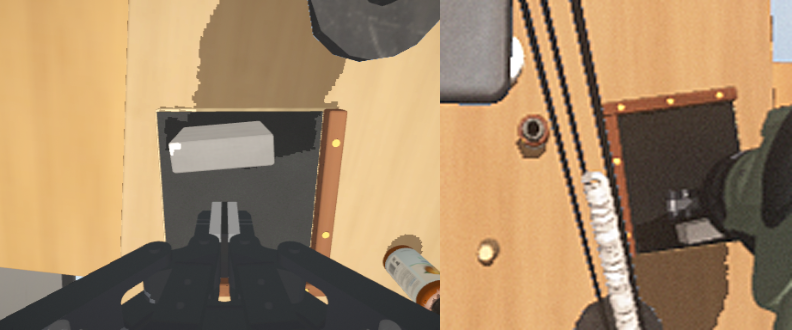

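The crop shows the finger tips passing over the block, with the tips at (428,358) where the TCP should project to (422,406). The real tips sit higher than the TCP says, so I'll probe the rubber to measure the offset.

Run:
```python
from h import *
np.set_printoptions(precision=3,suppress=True)
P=np.load("P.npy")
bot.move_linear([*hook2w(P,.02,-.018),.062])
r=bot.move_linear([*hook2w(P,.02,-.018),.008],speed=.03,until_force=5)
p=bot.read_position();print(r,p,bot.read_ft_force(),bot.read_clock())
bot.move_linear([p[0],p[1],p[2]+.02]);print(bot.read_ft_force())
```

```text
False [ 0.541 -0.123  0.008] [-0.236 -0.817  0.123] 15.7583
[-0.135  0.172  0.256]
```

Run:
```python
from h import *
np.set_printoptions(precision=3,suppress=True)
P=np.load("P.npy")
bot.move_linear([*hook2w(P,.02,-.018),.005])
r=bot.move_linear([*hook2w(P,.02,-.018),-.05],speed=.03,until_force=5)
p=bot.read_position();print(r,p,bot.read_ft_force(),bot.read_clock())
bot.move_linear([p[0],p[1],p[2]+.03]);print(bot.read_ft_force())
im=bot.camera("scene");cv2.imwrite("pics/s4.png",im[:,:,::-1])
im=bot.camera("wrist");cv2.imwrite("pics/w4.png",im[:,:,::-1])
```

```text
True [ 0.541 -0.123 -0.022] [-2.108  0.197  6.342] 17.35
[-0.401 -0.277 -0.804]
```

The tips end about 34 mm short of the nominal TCP, because contact with the rubber came at TCP z = -0.022. I'll redo the topple with that offset.

```bash
cat >> h.py <<'E'
DZ=.034
P=np.load("P.npy");psi=P[2]+np.pi
def inh(X):
    d=np.array(X)[:2]-P[:2];c,s=np.cos(P[2]),np.sin(P[2]);return np.array([c*d[0]+s*d[1],-s*d[0]+c*d[1],X[2]+DZ])
def go(x,y,tip,speed=.15,**k): return bot.move_linear([*hook2w(P,x,y),tip-DZ],speed=speed,**k)
E
python3 - <<'E'
from h import *
np.set_printoptions(precision=3,suppress=True)
go(.02,-.018,.13); go(-.114,-.018,.13); go(-.114,-.018,.064)
print(inh(bot.read_position()),bot.read_ft_force())
for x in np.arange(-.10,-.034,.008):
    go(x,-.018,.064,.05); print(round(x,3),bot.read_ft_force())
bot.wait(.2); go(-.10,-.03,.15)
im=bot.camera("scene");cv2.imwrite("pics/s5.png",im[:,:,::-1])
print(bot.search_frame("scene","bench_block"))
MK=wcam();np.save("w5.npy",np.r_[MK[0].ravel(),MK[1].ravel()])
im2=bot.camera("wrist");cv2.imwrite("pics/w5.png",im2[:,:,::-1]);print(bot.search_frame("wrist","bench_block"),bot.read_clock())
cv2.imwrite("pics/sw5.png",np.hstack([cv2.resize(im[190:330,220:380,::-1],(300,262)),cv2.resize(im2[60:,:,::-1],(414,262))]))
E
```

```text
[-0.114 -0.018  0.064] [-0.087 -1.098  0.364]
-0.1 [-0.722  0.142 -0.313]
-0.092 [ 0.074  0.084 -0.036]
-0.084 [-0.826 -0.031  0.744]
-0.076 [-0.414 -0.546 -0.271]
-0.068 [-1.004 -0.216  0.117]
-0.06 [-0.245 -0.697 -0.384]
-0.052 [-0.618  0.108 -0.13 ]
-0.044 [-0.364 -0.574  0.629]
-0.036 [1.149 0.134 0.162]
[{'bbox': [280.6, 247.8, 48.7, 43.8], 'confidence': 0.8}, {'bbox': [237.6, 220.3, 122.0, 95.2], 'confidence': 0.53}]
[] 24.3333
```

View pics/sw5.png

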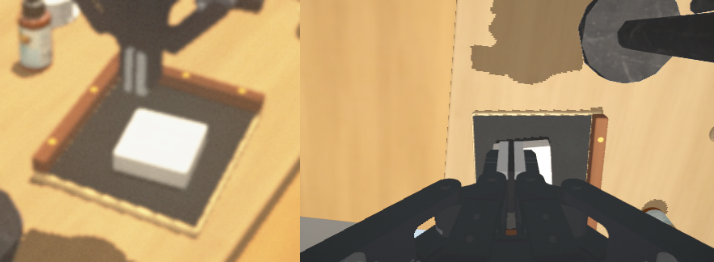

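The left panel shows the block flat on the rubber, with its top centred at about (162,143) in the crop. Next I'll push it to the far fence with the shut fingers.

Run:
```python
from h import *
np.set_printoptions(precision=3,suppress=True)
for p in [(114,148),(145,108),(208,122),(188,179)]:
    print(inh(onz("scene",(p[0]/1.875+220,p[1]/1.871+190),.032))[:2])
go(-.095,-.02,.05); 
go(-.095,-.02,.019,.1); f0=np.array(bot.read_ft_force())
r=go(-.072,-.02,.019,.05,until_force=10); print("near",r,inh(bot.read_position()),np.array(bot.read_ft_force())-f0)
```

```text
[-0.046  0.014]
[0.014 0.012]
[ 0.021 -0.044]
[-0.052 -0.055]
near False [-0.072 -0.02   0.019] [ 0.52  -0.354 -0.429]
```

Run:
```python
from h import *
np.set_printoptions(precision=3,suppress=True)
r=go(.014,-.018,.019,.035,until_force=20); print(r,inh(bot.read_position()),bot.read_ft_force(),bot.read_joint_positions()[0])
x=inh(bot.read_position())[0]
go(x-.02,-.018,.019); go(x-.02,-.018,.06)
im=bot.camera("scene");cv2.imwrite("pics/s6.png",im[:,:,::-1]);print(bot.search_frame("scene","bench_block"))
# to the right side
go(.035,-.085,.06);go(.035,-.085,.019,.1)
r=go(.035,-.003,.019,.035,until_force=20); print(r,inh(bot.read_position()),bot.read_ft_force(),bot.read_joint_positions()[0],bot.read_clock())
```

```text
True [-0.001 -0.018  0.018] [-0.458 -0.093  0.319] -0.3711726795959375
[{'bbox': [295.6, 236.1, 48.8, 31.2], 'confidence': 0.82}]
True [ 0.035 -0.016  0.02 ] [ 0.755 -2.105  2.389] -0.3280358616325507 32.1417
```

Run:
```python
from h import *
np.set_printoptions(precision=3,suppress=True)
go(.035,-.045,.019); go(.035,-.045,.07); go(-.03,.012,.07); go(-.03,.012,.019,.1)
r=go(.012,.015,.019,.035,until_force=18); print(r,inh(bot.read_position()),bot.read_joint_positions()[0])
x=inh(bot.read_position())[0]
go(x-.025,.012,.019); go(x-.025,.0,.08)
go(.035,-.065,.08);go(.035,-.065,.019,.1)
r=go(.035,-.003,.019,.035,until_force=18); print(r,inh(bot.read_position()))
go(.035,-.05,.019); go(.035,-.08,.1); go(-.03,-.2,.2)
im=bot.camera("scene");print(bot.search_frame("scene","bench_block"))
im2=bot.camera("top");print(bot.read_clock(),bot.read_ft_force())
cv2.imwrite("pics/f.png",np.hstack([cv2.resize(im[190:330,220:380,::-1],(480,420),interpolation=cv2.INTER_CUBIC),cv2.resize(im2[180:280,265:355,::-1],(320,420)[::1],interpolation=cv2.INTER_CUBIC)]))
```

```text
True [-0.002  0.015  0.018] -0.3040049951278807
True [ 0.035 -0.016  0.02 ]
[{'bbox': [271.5, 219.0, 48.6, 43.1], 'confidence': 0.62}]
41.5917 [ 0.339 -0.386 -0.942]
```

View pics/f.png

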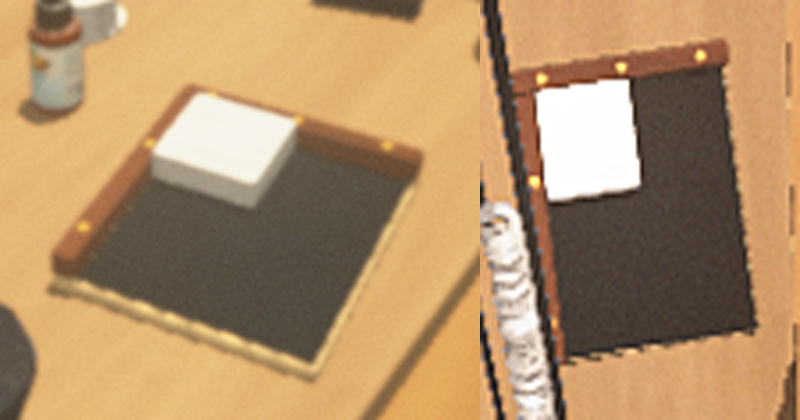

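The block lies flush and square in the corner: in the left panel its top spans (152,160) to (297,125) against both fences, and in the right panel its edges touch the fences at (540,88).

```bash
python3 -c "
from cell import bot
print(bot.close_job())"
```

```text
the job is handed in; nothing more can be done
None
```

I toppled the steel block and slid it flat into the corner between the far and left fences. The last pictures show it flush and square against both, and I handed the job in at about 42 s of the 61 s limit, but no verdict came back.

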